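# Index the dish carousel to the reader

### The arm

A 6-joint arm with a two-finger parallel gripper is mounted at the origin on a cart in front of the work surface, level with it; the furniture and walls round the work are solid. World frame = base frame: x ahead of the robot, y to its left, z up, the work surface at z = 0. Lengths are in m, angles in rad, forces in N, time in s.
With the tool pointing down it reaches from about 0.325 to 0.925 m from the base axis. Payload 3.1 kg.
Tool frame: the origin (TCP) lies on the mounting face of the last link; the fingertips stand 173 mm ahead of it and the grasp point (between the pads) lies 155 mm ahead of it; z points along the fingers, x is the direction in which the jaws open and shut, and the axes are right-handed (so a half turn about z gives the same grasp; the last joint's range is limited). The gripper opens to 85 mm and grips with 20 to 120 N. Pads are 22 mm wide; open, the fingers measure 114 mm over their backs; the gripper's body (76 mm by 85 mm) begins 54 mm behind the grasp point. The pads swing forward as they close: fully open they stand 13 mm farther back than shut.
Start: joints at [1.157, 0.217, 1.613, -0, 1.311, -0.112], TCP at [0.186, 0.597, 0.405] pointing down, gripper open.
Joint ranges: [-2.75, 2.75], [-0.78, 2.1], [0.31, 2.55], [-1.13, 4.27], [0.13, 2.63], [-2.58, 2.58]. Speed limits (rad/s): [2.79, 2.79, 3.14, 3.14, 3.14, 3.14].

### API

Orientations are given as a unit quaternion [w, x, y, z].
In Python, from bench import bot, grab_frame, camera_model gives the robot as it stands. The module is installed in compiled form; this text tells all that it offers.
- The arm moves only by the shell command python3 -m creep 'ROWS' [OPENING] [FORCE]. ROWS is JSON, a list of rows, each a list of 6 numbers: the shift along the tool's x, y, z in mm, then the turn, a rotation vector about the tool's x, y, z in rad. In form: [[x, y, z, ax, ay, az], ...]. A call has 1 to 20 rows; each row is the pose to reach, as a shift and turn from the pose commanded when the call began, along the tool's axes at that moment; what a row does not reach only later rows make up. A row lasts 1/12 s, in which the tool goes at most 41.7 mm and 7.16 degrees, less where a joint would pass 70% of its speed; a pose out of reach is approached as far as the arm can. A call with a gripper value outside its range is refused whole. OPENING is the opening, from -1 (shut) to 1 (fully open), set as the call begins (- or left out, the last holds). The fingers move at their own pace and stop on an object; FORCE is the grip in N (left out, the last holds). Time passes only in rows, so rows that repeat a pose let the fingers close. It gives the time, the measured TCP pose, the force and the opening at its end, in the units of the state.
- bot.read_state(): the state, without advancing time (a new reading comes with each control period).
- grab_frame(name): name is "scene" or "top" or "wrist"; returns the picture (384x512x3 uint8, red, green, blue); there is no depth.
- camera_model(name): a dict with "intrinsics" (3x3 intrinsics, pixels), "R" (3x3) and "t" (3): a world point X has camera coordinates R X + t. Camera axes: x right, y down, z forward; pixel columns grow to the right and rows downward; lengths in m; the calibration is good to about 2 mm. The wrist camera is an equidistant fisheye: a pixel r from the principal point sees the ray r / f radians off the axis. A picture is of the moment at which its call begins: read the wrist's pose just before it. camera_model takes no time and is no camera call; for the wrist camera it gives the pose at the moment of the call.
- bot.sign_off(): hands the job in, once; it reports no verdict.
The state is a dict: "clock": time; "q": joint angles; "joint_vel": joint speeds; "effort": joint torques, N m; "eef_pos": TCP position; "tcp_rot": TCP orientation; "contact_force": force on the tool from outside, world axes, zero at the start; "torque": the same for the moment, N m; "opening": opening from 0.0 (shut) to 1.0 (fully open).
Only numpy, scipy, OpenCV 4.12 (cv2) and the standard library are available. Lean on these libraries where they do the work, as an engineer would, in place of code of your own. Each camera call takes 0.05 s, during which the arm holds its last target.

### The job

Push the sample carousel round to its next click so that the larger of the two dishes comes to rest in front of the reader; it is one click away, to one side or the other, and the upright pins on the rim are there to push. Leave both dishes lying in their nests.

Things in the scene. Friction and masses are not known exactly. Their poses are not given: they have to be found in the camera images.
- carousel: Fixed white round housing, 216 mm across, of a six-place dish carousel; a grey box-shaped reader (60 mm wide, 105 mm high, dark round lens) stands on its foot plate. Origin on the turning axis at bench height, z up; +x points from the axis to the reader, which fills x = 155 to 196 mm. On top turns a round aluminium table, 260 mm across, its top face 57 mm above the bench.
- turntable (a joint): Table angle, rad, 0 at the start, counter-clockwise from above positive. Six upright steel pins turn with it: 12 mm thick, tops 112 mm above the bench, centres 118 mm from the axis, at joint 0 at 30, 90, 150, 210, 270, 330 degrees from the carousel's +x. 2 to 6 N on a pin turns it either way without end stop near; a detent draws it to the nearest 60 degrees (1.047 rad) and holds it.
- dish_large_center (a point): Centre, half-way up, of the larger clear dish, 62 mm across, 15 mm high, top 75 mm above the bench. It lies loose in one of six black ring nests (rims 6 mm high, centres 85 mm from the axis, every 60 degrees, midway between pins). At the start the nest at the reader (carousel +x) is empty and this dish is in the next one on either side, 60 degrees from it.
- dish_small_center (a point): Centre, half-way up, of the smaller clear dish, 48 mm across and 10 mm high, loose in the nest on the other side of the empty one at the reader, 60 degrees from it.
Mind the look-alikes: they are no part of the job. What is shaped like the part that bears dish_small_center but blue, red or turquoise is not meant.

How it is judged:
By the outcome, as a careful person would: the job done as asked, in the order asked, and still so for the second after the job is handed in, with the robot touching nothing.
It also fails if it takes over 32 s, if anything falls off the work surface, if the arm or the gripper's body presses on something with over 40 N, if the wrist force passes 120 N, or if a joint passes its speed limit or range.

## Working session

There is one attempt and no reset: what is moved stays moved. The work goes in short steps, Python scripts to look and compute and a shell command to move; the robot and the scene stay as the last step left them, time stands still between calls to the robot, and variables do not carry over. Pictures are saved under pics/ and viewed, and the job is handed in when it is done.

```bash
mkdir -p pics
python3 - <<'E'
from bench import bot, grab_frame, camera_model
import cv2
for n in ["scene","top","wrist"]:
    im=grab_frame(n); cv2.imwrite(f"pics/{n}0.png",im[:,:,::-1])
    m=camera_model(n); print(n,m)
print(bot.read_state())
E
```

```text
scene {'intrinsics': array([[372.60829851,   0.        , 255.47797022],
       [  0.        , 372.60829851, 196.00603519],
       [  0.        ,   0.        ,   1.        ]]), 'R': array([[ 0.89546312, -0.44505713, -0.00836401],
       [-0.29737293, -0.58412675, -0.75522532],
       [ 0.33123277,  0.67876365, -0.65541191]]), 't': array([-0.53844808,  0.12614221,  0.85209419])}
top {'intrinsics': array([[358.3253172 ,   0.        , 252.43984923],
       [  0.        , 358.3253172 , 191.54045964],
       [  0.        ,   0.        ,   1.        ]]), 'R': array([[-0.05511603, -0.99846927, -0.00461845],
       [-0.97546599,  0.05483246, -0.21321233],
       [ 0.21313921, -0.00724628, -0.97699497]]), 't': array([-0.15241301,  0.51927083,  0.82789558])}
wrist {'intrinsics': array([[297.31863964,   0.        , 252.42671364],
       [  0.        , 297.31863964, 193.84512508],
       [  0.        ,   0.        ,   1.        ]]), 'R': array([[ 0.29696038,  0.95488856, -0.00153759],
       [ 0.90226477, -0.28006702,  0.32784255],
       [ 0.31262248, -0.09874357, -0.94473112]]), 't': array([-0.6248445 , -0.04173747,  0.37981186])}
{'clock': 0.15, 'q': array([ 1.15679155e+00,  2.17609241e-01,  1.61464043e+00, -5.95309895e-06,
        1.31129222e+00, -1.12192304e-01]), 'joint_vel': array([-0.00087731, -0.00138823, -0.00286925, -0.00130981, -0.00178425,
        0.00015566]), 'effort': array([-2.20684556e-04, -3.97455132e+01, -3.04414737e+01, -1.96184337e-04,
        5.97979335e-03,  2.73002928e-05]), 'eef_pos': array([0.18562712, 0.59646183, 0.4036112 ]), 'tcp_rot': array([ 4.88704080e-04,  8.05372133e-01,  5.92768739e-01, -8.43240369e-04]), 'contact_force': array([-0.73518724,  0.17606328,  0.16814085]), 'torque': array([-0.06198394, -0.03413746, -0.05343646]), 'opening': 0.9981453345374816}
```

View pics/scene0.png

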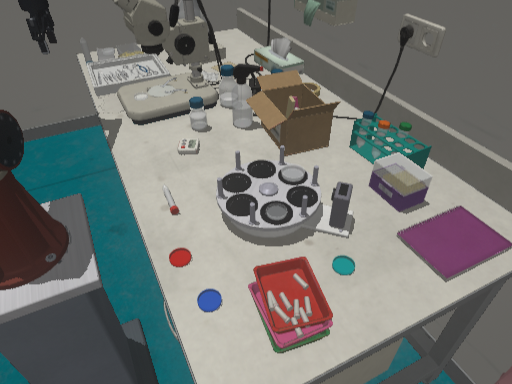

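View pics/top0.png

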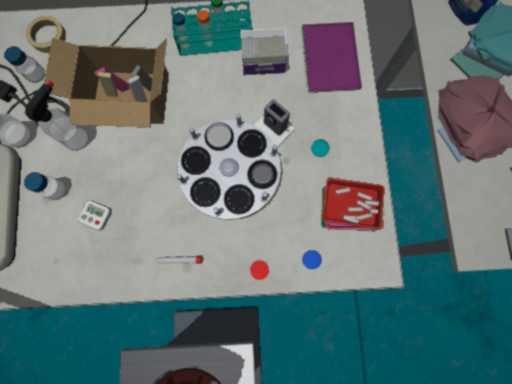

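View pics/wrist0.png

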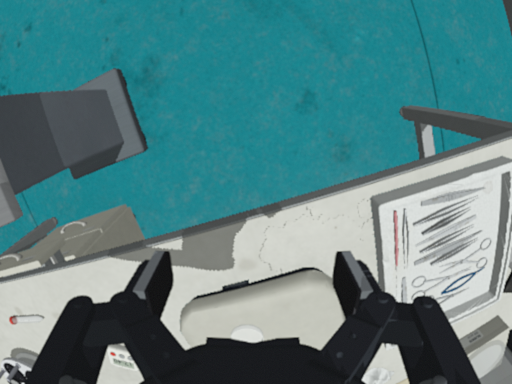

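The scene and top pictures show the carousel with its axis at about (229,168) in top, the reader at (277,117), and clear dishes at (219,136) and (262,174). The empty nest at the reader is at (252,145). These could be mistaken for the dishes: the silver hub at (229,168), and the turquoise, red and blue discs at (320,148), (260,270) and (312,260). None of them is in a nest. Next I'll crop in close and measure.

```bash
cat > h.py <<'E'
import numpy as np
from bench import camera_model
def ray(n,u,v,z):
    m=camera_model(n);K=m["intrinsics"];R=m["R"];t=m["t"]
    d=R.T@np.linalg.solve(K,[u,v,1.]);c=-R.T@t
    return c+d*(z-c[2])/d[2]
def proj(n,X):
    m=camera_model(n);p=m["intrinsics"]@(m["R"]@np.asarray(X)+m["t"]);return p[:2]/p[2]
E
python3 - <<'E'
import cv2,numpy as np
from h import *
t=cv2.imread("pics/top0.png");s=cv2.imread("pics/scene0.png")
a=cv2.resize(t[90:230,165:310],None,fx=4,fy=4,interpolation=cv2.INTER_CUBIC)
b=cv2.resize(s[135:245,205:365],None,fx=5,fy=5,interpolation=cv2.INTER_CUBIC)
cv2.imwrite("pics/ct.png",a);cv2.imwrite("pics/cs.png",b)
for p in [(229,168)]: print(ray("top",*p,.06))
print(ray("top",219,136,.07),ray("top",262,174,.07),ray("top",277,105,.105))
E
```

```text
[ 0.57221511 -0.12606127  0.06      ]
[ 0.65408684 -0.10498737  0.07      ] [ 0.54947427 -0.20676593  0.07      ] [ 0.71281672 -0.25282551  0.105     ]
```

View pics/ct.png

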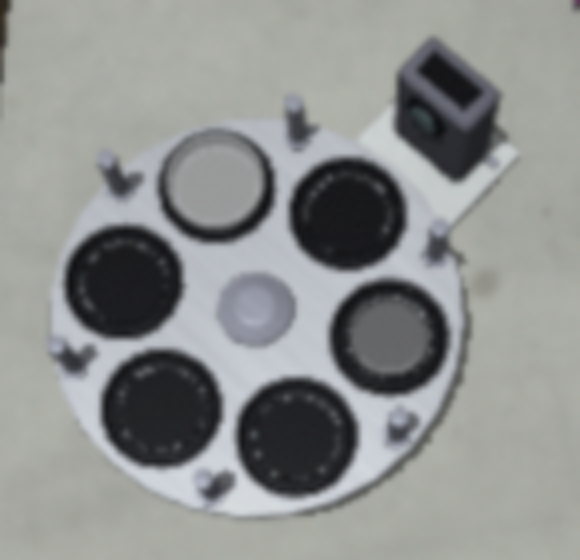

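View pics/cs.png

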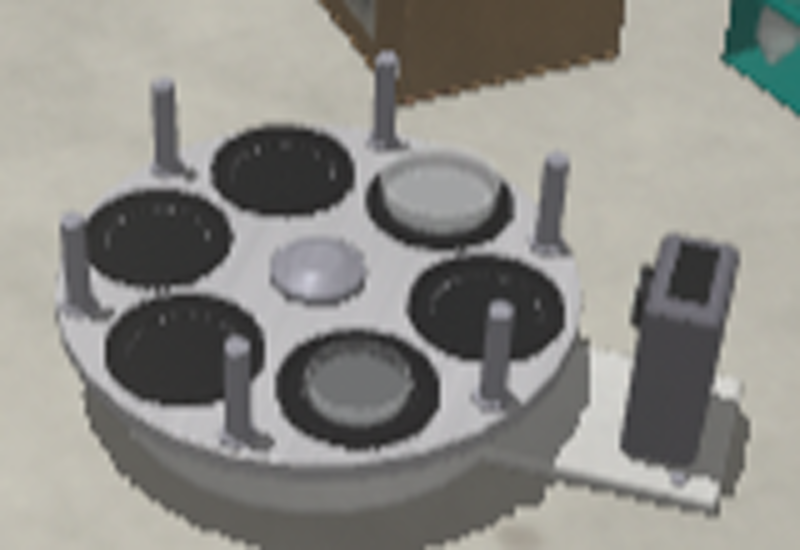

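The larger dish is at crop (217,183), on the reader's counter-clockwise side. It fills its nest and is brighter and taller. The smaller one at (390,338) leaves a wide black margin. The table therefore has to turn clockwise seen from above. I'll measure the axis and pins from the pin tops next.

Run:
```python
from h import *
from scipy.optimize import least_squares
top=[(293,101),(107,157),(60,346),(205,480),(400,414),(437,226)]
sc=[(163,84),(386,58),(556,160),(500,308),(236,345),(73,220)]
def fit(P):
    r=least_squares(lambda p:np.r_[np.hypot(*(P-p[:2]).T)-.118],[.57,-.12]);a=np.degrees(np.arctan2(*(P-r.x)[:,::-1].T))
    print(r.x,np.hypot(*(P-r.x).T)*1e3,a)
P=np.array([ray("top",165+x/4-.4,90+y/4-.4,.112)[:2] for x,y in top]);fit(P)
P=np.array([ray("scene",205+x/5-.4,135+y/5-.4,.112)[:2] for x,y in sc]);fit(P)
# dish sizes in top
for c,w in [((217,183),95),((390,338),85)]:
    A=ray("top",165+(c[0]-w/2)/4,90+c[1]/4,.072);B=ray("top",165+(c[0]+w/2)/4,90+c[1]/4,.072);print((A+B)/2,np.linalg.norm(A-B))
```

```text
[ 0.57508517 -0.1249478 ] [118.23615331 117.81409382 115.90885721 118.64433032 117.42920896
 116.30596373] [ -15.16288382   44.18196572  105.57313867  165.3749281  -134.7205119
  -75.14865799]
[ 0.57434836 -0.12444158] [117.11970863 117.10868494 117.22652523 117.02490761 117.21906899
 117.11889556] [ 104.66869558   44.60158281  -16.14042441  -74.94810062 -135.4545927
  165.06983335]
[ 0.65393151 -0.10579567  0.072     ] 0.05952756459787116
[ 0.54760691 -0.20782969  0.072     ] 0.05193025198320204
```

```bash
cat >> h.py <<'E'
from scipy.spatial.transform import Rotation as Ro
from bench import bot
C=np.array([.5747,-.1247])
def rel(th,z,pin,rad=.118):
    "tool centre at polar angle th about axis, TCP height z, face square to pin angle"
    s=bot.read_state();R0=Ro.from_quat(np.roll(s["tcp_rot"],-1));p0=s["eef_pos"]
    p=np.r_[C+rad*np.array([np.cos(np.radians(th)),np.sin(np.radians(th))]),z]
    a=np.radians(pin-180);x=np.array([np.cos(a),np.sin(a),0]);zz=np.array([0,0,-1.]);R=Ro.from_matrix(np.c_[x,np.cross(zz,x),zz])
    return np.r_[(R0.inv().apply(p-p0)*1e3).round(1),(R0.inv()*R).as_rotvec().round(3)]
E
python3 -c "
from h import *
print(rel(182,.38,165))"
```

```text
[-6.119e+02  4.745e+02  2.470e+01  1.000e-03  2.000e-03  1.531e+00]
```

```bash
python3 -m creep '[[-612,474,25,0,0,1.53],[-612,474,25,0,0,1.53],[-612,474,25,0,0,1.53],[-612,474,25,0,0,1.53],[-612,474,25,0,0,1.53],[-612,474,25,0,0,1.53],[-612,474,25,0,0,1.53],[-612,474,25,0,0,1.53],[-612,474,25,0,0,1.53],[-612,474,25,0,0,1.53],[-612,474,25,0,0,1.53],[-612,474,25,0,0,1.53],[-612,474,25,0,0,1.53],[-612,474,25,0,0,1.53],[-612,474,25,0,0,1.53],[-612,474,25,0,0,1.53],[-612,474,25,0,0,1.53],[-612,474,25,0,0,1.53],[-612,474,25,0,0,1.53],[-612,474,25,0,0,1.53]]' -1
python3 - <<'E'
from h import *
from bench import grab_frame
import cv2
print(rel(182,.38,165)); print(rel(182,.26,165))
cv2.imwrite("pics/w1.png",grab_frame("wrist")[:,:,::-1])
cv2.imwrite("pics/s1.png",grab_frame("scene")[:,:,::-1])
E
```

```text
clock: 1.82
eef_pos: [0.4575, -0.1326, 0.3798]
tcp_rot: [0.001, 0.991, -0.133, 0.001]
contact_force: [0.0, -0.6, -0.1]
opening: -0.001
[-1.7e+00 -3.5e+00 -2.0e-01  2.0e-03 -2.0e-03 -4.0e-03]
[-1.900e+00 -3.700e+00  1.198e+02  2.000e-03 -2.000e-03 -4.000e-03]
```

View pics/w1.png

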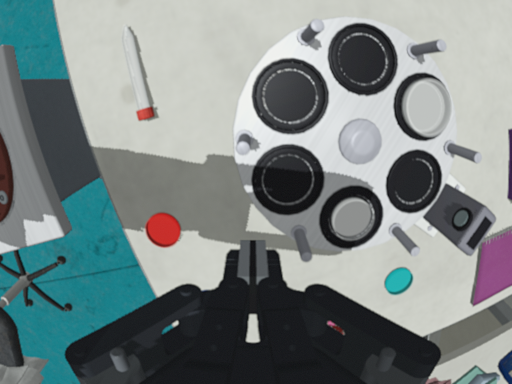

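View pics/s1.png

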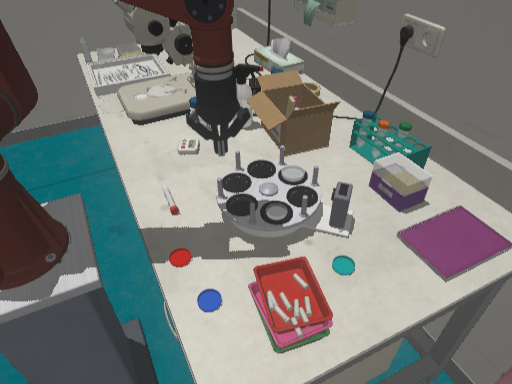

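Run:
```python
from h import *
import cv2
print(proj("scene",[.4575,-.1326,.207]),proj("top",[.4575,-.1326,.207]))
for th in (165,225): print(th,proj("scene",np.r_[C+.118*np.array([np.cos(np.radians(th)),np.sin(np.radians(th))]),.112]))
print(bot.read_state()["q"])
m=camera_model("wrist");K=m["intrinsics"]
for th in (165,225,-75,-15,45,105):
    X=m["R"]@np.r_[C+.118*np.array([np.cos(np.radians(th)),np.sin(np.radians(th))]),.112]+m["t"];r=np.hypot(X[0],X[1]);print(th,K[0,0]*np.arctan2(r,X[2])*X[:2]/r+K[:2,2])
```

```text
[221.23715572 153.48317581] [229.58457413 202.2236699 ]
165 [218.99814666 178.63049977]
225 [252.29045689 203.94521267]
[-4.24171385e-01 -8.66806819e-02  1.98374949e+00  4.54074008e-04
  1.24623727e+00 -1.61019757e-01]
165 [247.53387204 157.73236761]
225 [310.78820999 265.13428248]
-75 [418.58616207 258.43794716]
-15 [481.34808996 164.94539633]
45 [446.32948788  52.74982195]
105 [322.5717372  33.2509911]
```

```bash
python3 -m creep '[[-2,-3,30,0,0,0],[-2,-3,60,0,0,0],[-2,-3,90,0,0,0],[-2,-3,110,0,0,0],[-2,-3,118,0,0,0],[-2,-3,118,0,0,0],[-2,-3,118,0,0,0]]'
python3 - <<'E'
from h import *
from bench import grab_frame
import cv2
cv2.imwrite("pics/s2.png",cv2.resize(grab_frame("scene")[110:260,160:360,::-1],None,fx=4,fy=4))
cv2.imwrite("pics/w2.png",grab_frame("wrist")[:,:,::-1])
for th in (182,173,165,157,149,141,133,125,119): print(th,rel(th,.26,th-8))
E
```

```text
clock: 2.5
eef_pos: [0.4553, -0.1243, 0.2622]
tcp_rot: [-0.0, 0.992, -0.129, 0.0]
contact_force: [-0.3, 0.5, 0.5]
opening: 0.004
182 [ 1.50e+00  3.60e+00  3.60e+00  1.00e-03 -3.00e-03 -1.55e-01]
173 [-2.50e+00 -1.45e+01  3.60e+00  1.00e-03 -4.00e-03  2.00e-03]
165 [-3.60e+00 -3.10e+01  3.60e+00  0.00e+00 -4.00e-03  1.41e-01]
157 [-2.40e+00 -4.74e+01  3.60e+00  0.00e+00 -4.00e-03  2.81e-01]
149 [ 1.00e+00 -6.35e+01  3.60e+00 -0.00e+00 -4.00e-03  4.20e-01]
141 [ 6.70e+00 -7.89e+01  3.60e+00 -0.00e+00 -4.00e-03  5.60e-01]
133 [ 1.44e+01 -9.35e+01  3.60e+00 -1.00e-03 -4.00e-03  7.00e-01]
125 [ 2.410e+01 -1.068e+02  3.600e+00 -1.000e-03 -4.000e-03  8.390e-01]
119 [ 3.260e+01 -1.158e+02  3.700e+00 -1.000e-03 -4.000e-03  9.440e-01]
```

View pics/s2.png

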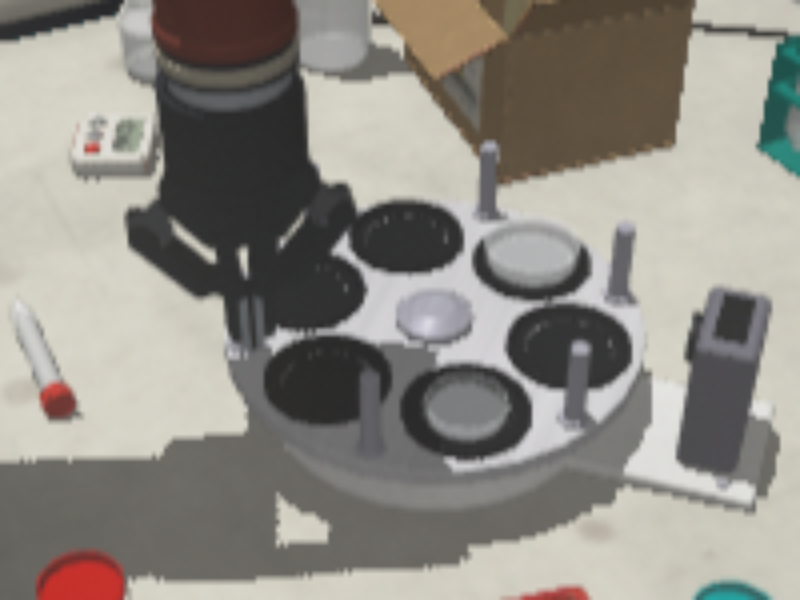

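View pics/w2.png

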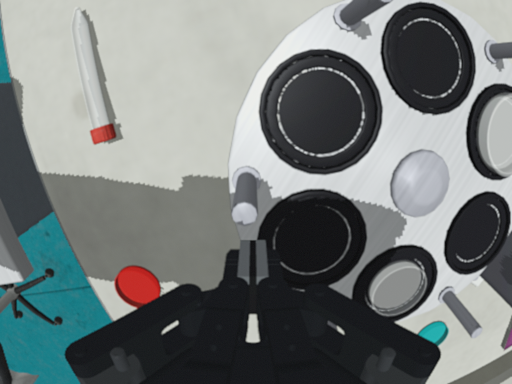

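The wrist picture shows pin 165° standing at (245,195), straight ahead of the fingertips at (250,245) in tool −y. The heights are good. I'll push along the arc.

```bash
python3 -m creep '[[0,-4,2,0,0,0],[-1,-8,2,0,0,0],[-2,-12,2,0,0,0],[-2.5,-14.5,2,0,0,0],[-3,-18.6,2,0,0,0.035],[-3.2,-22.7,2,0,0,0.07],[-3.4,-26.8,2,0,0,0.105],[-3.6,-31,2,0,0,0.14],[-3.4,-35,2,0,0,0.175],[-3.2,-39,2,0,0,0.21],[-2.8,-43.3,2,0,0,0.245],[-2.4,-47.4,2,0,0,0.28],[-1.6,-51.4,2,0,0,0.315],[-0.8,-55.5,2,0,0,0.35],[0.1,-59.5,2,0,0,0.385],[1,-63.5,2,0,0,0.42],[2.3,-67.4,2,0,0,0.455],[3.7,-71.3,2,0,0,0.49],[5.2,-75.1,2,0,0,0.525],[6.7,-79,2,0,0,0.56]]'
python3 - <<'E'
from h import *
from bench import grab_frame
import cv2
cv2.imwrite("pics/w3.png",grab_frame("wrist")[:,:,::-1])
for th in (141,137,133,129,125,121,117,113): print(th,rel(th,.26,th-8))
E
```

```text
clock: 4.27
eef_pos: [0.4818, -0.05, 0.2596]
tcp_rot: [0.0, 0.917, -0.4, -0.001]
contact_force: [-0.7, -0.0, 0.3]
opening: 0.002
141 [ 1.     0.    -0.2   -0.     0.    -0.003]
137 [ 0.1   -8.2   -0.2   -0.     0.     0.067]
133 [ -0.2   -16.4    -0.2    -0.      0.      0.137]
129 [  0.1   -24.6    -0.2    -0.      0.      0.206]
125 [  0.9   -32.8    -0.2    -0.      0.      0.276]
121 [  2.3   -40.9    -0.2    -0.      0.      0.346]
117 [  4.3   -48.9    -0.2    -0.      0.      0.416]
113 [  6.8   -56.8    -0.2    -0.      0.      0.486]
```

View pics/w3.png

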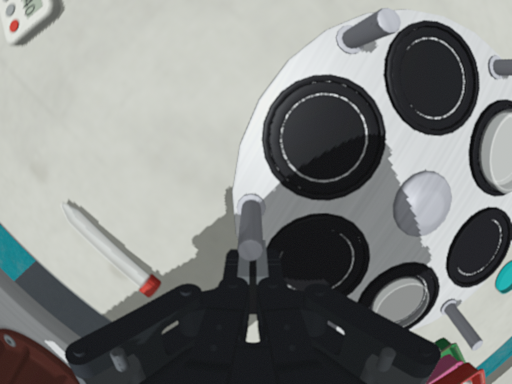

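The pin at (250,235) is at the fingertips and the table has followed. Force is about zero, which fits being near the detent's ridge. I'll carry on more slowly.

```bash
python3 -m creep '[[0,-3,0,0,0,0.025],[0,-6,0,0,0,0.05],[0,-9,0,0,0,0.075],[0,-12,0,0,0,0.1],[0,-15,0,0,0,0.125],[0,-18,0,0,0,0.15],[0,-21,0,0,0,0.175],[0,-24.6,0,0,0,0.206],[0.3,-27,0,0,0,0.225],[0.6,-30,0,0,0,0.25],[0.9,-32.8,0,0,0,0.276],[0.9,-32.8,0,0,0,0.276]]'
python3 - <<'E'
from h import *
from bench import grab_frame
import cv2
cv2.imwrite("pics/w4.png",grab_frame("wrist")[:,:,::-1])
cv2.imwrite("pics/t4.png",cv2.resize(grab_frame("top")[90:230,165:310,::-1],None,fx=4,fy=4))
for th in (125,121,117,113): print(th,rel(th,.26,th-8))
E
```

```text
clock: 5.32
eef_pos: [0.5071, -0.0285, 0.2599]
tcp_rot: [-0.0, 0.853, -0.521, 0.0]
contact_force: [-0.7, 0.1, 0.4]
opening: -0.001
125 [-0.5   -0.6   -0.3    0.    -0.     0.004]
121 [-1.3   -8.7   -0.3    0.    -0.     0.074]
117 [ -1.5   -17.     -0.3     0.     -0.      0.143]
113 [ -1.2   -25.2    -0.3     0.     -0.      0.213]
```

View pics/w4.png

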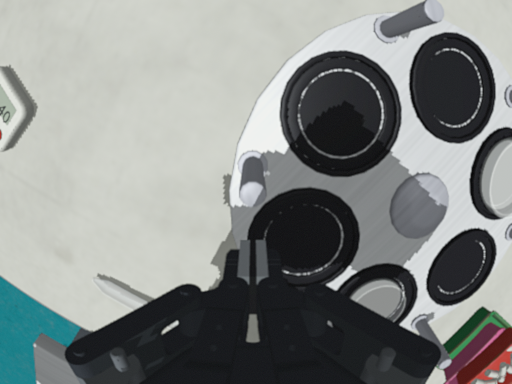

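View pics/t4.png

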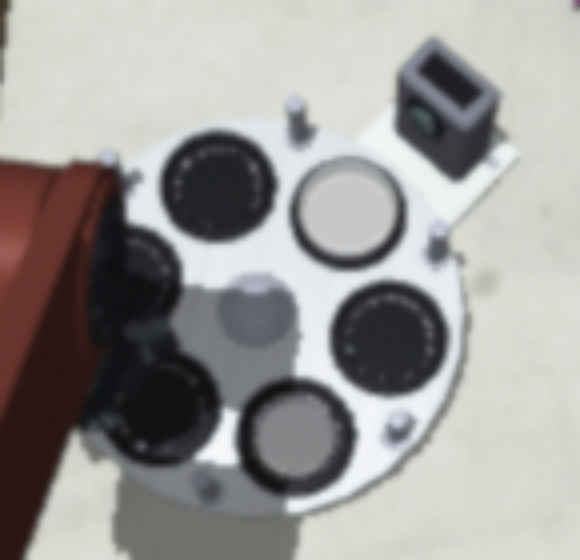

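The detent has drawn the table home. In the top crop the large dish is at the reader, at (348,212), and the small dish is at (297,435). The pins are back at their starting pixels, and the pin is clear of the fingers. I'll back off and lift.

```bash
python3 -m creep '[[0,4,0,0,0,0],[0,6,-10,0,0,0],[0,6,-35,0,0,0],[0,6,-65,0,0,0],[0,6,-95,0,0,0],[-60,6,-110,0,0,0],[-100,6,-120,0,0,0],[-130,6,-130,0,0,0],[-130,6,-130,0,0,0],[-130,6,-130,0,0,0],[-130,6,-130,0,0,0],[-130,6,-130,0,0,0]]'
python3 - <<'E'
from h import *
from bench import grab_frame
import cv2
t=grab_frame("top")[:,:,::-1]
a=cv2.resize(t[90:230,165:310],None,fx=4,fy=4);cv2.imwrite("pics/t5.png",a)
cv2.imwrite("pics/s5.png",cv2.resize(grab_frame("scene")[110:260,160:360,::-1],None,fx=4,fy=4))
for x,y in [(348,212),(297,435)]:
    p=ray("top",165+x/4,90+y/4,.07)[:2]-C;print(np.hypot(*p),np.degrees(np.arctan2(p[1],p[0])))
s=bot.read_state();print(s["clock"],s["contact_force"],s["eef_pos"])
E
```

```text
clock: 6.42
eef_pos: [0.4423, 0.0834, 0.3895]
tcp_rot: [0.0, 0.853, -0.522, 0.0]
contact_force: [0.0, -0.4, 0.2]
opening: -0.001
0.08365714167650525 -47.82100768789183
0.08706658243093689 -164.3621042860522
6.5167 [ 0.10472996 -0.33301214  0.02179196] [0.44247723 0.08308012 0.38910352]
```

View pics/t5.png

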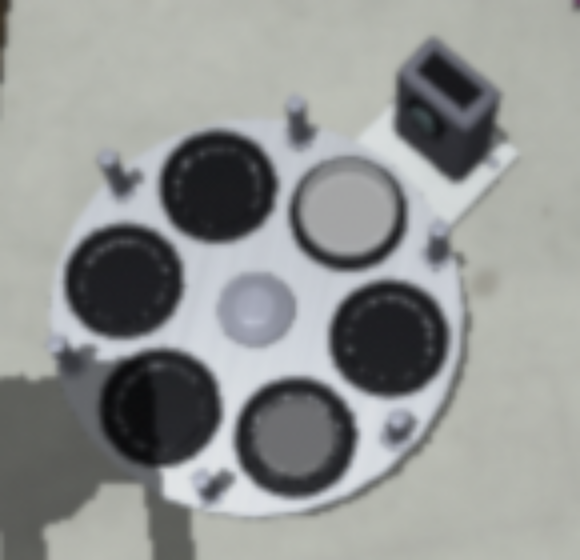

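View pics/s5.png

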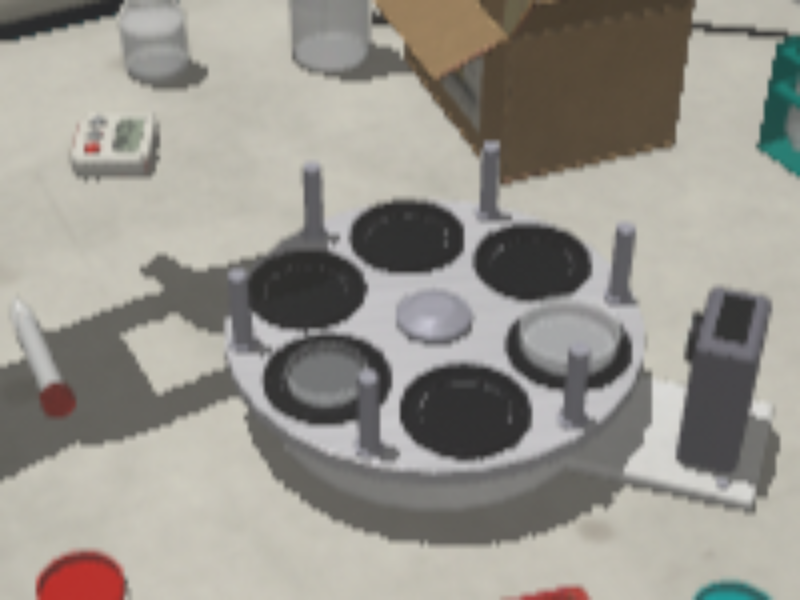

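Both views show the large dish in the nest at the reader (top crop (348,212)) and the small dish in its nest (297,435). The arm is clear.

```bash
python3 -c "
from bench import bot
print(bot.sign_off())"
```

```text
the job is handed in; nothing more can be done
None
```

The larger dish now rests in front of the reader, and I've handed the job in; the hand-in gives no verdict. With the gripper shut, I pushed one rim pin clockwise (seen from above) past the detent's ridge. The detent drew the table home to its next click, and then I backed off and lifted clear.

**Last checks:**
- **Pins:** they stand at the same pixels as at the start, so the table is fully on its click.
- **Larger dish:** it lies in its nest 84 mm from the axis at −48°, and the reader is at about −45°. That is within how well I can measure.
- **Smaller dish:** it lies in its nest 87 mm from the axis at −164°, where −165° was expected.
- **Force and time:** the wrist force readings stayed below about 1 N, and the clock read 6.5 s of the 32 s allowed.

**One disagreement:** early on, the pin tops in a wrist picture sat about 9 pixels from where the calibration put them. That picture was taken just after a move, when the arm may still have been settling. I relied on the scene and top cameras, which agreed with each other to about 1 mm on the axis.

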